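Back the indexing stand off by one notch

TASK

The pipe flange on the blue indexing stand was turned one notch too far. With a fingertip, lift the pawl clear of the ratchet wheel (it stays up by itself), then push a hand bar to turn the wheel backward by one notch, its top moving towards the pawl's post, and press the pawl fully down into the new notch. Only touch and push, gently, with the fingertips: grip nothing, force nothing, and leave the loose things on the bench where they are.

Things in the scene. Friction and masses are not known exactly. Their poses are not given: they have to be found in the camera images.
- index_stand: Blue welding stand fixed to the bench. Origin: base plate centre (plate x -115..135, y -135..135 mm, 12 high), on the bench top. z up, y along the axle, x (roughly away from the robot) from axle to the pawl's post. In its frame: bearing plates at y +-48, up to z 160; pipe flange (radius 78) at y 75..160; pawl hinge at x 105, z 225 between cheeks (|y| < 20, up to z 233) on a post at x 115..145.
- ratchet (a joint): Turn of wheel, axle, hand bars and flange as one, rad. Within 0.05 of 0 at the start, pawl in a notch; GROWS as it turns backward (top moves to the stand's +x, towards the pawl's post). One notch = 0.524. The seated pawl allows a play of only about 0.07; with the pawl up the wheel turns against light friction (0.25 N m, 3 N at a bar's end) and stays where left.
- pawl (a joint): Angle of the pawl, rad: 0 = fully down in a notch (hard stop), grows as the nose rises, stop at 1.0; clear of the teeth above 0.15. Its stiff hinge (0.16 N m: about 4 N at the tab, 2 N at the nose) keeps it where it is left. It reaches 0 only if the wheel is within about 0.07 of a notch position; otherwise it lands on a tooth.
- tab_top (a point): Middle of the top edge of the pawl's thumb tab, a steel plate 30 wide (y), 5 thick (x), upright on the pawl just before its hinge. Pawl down: x 87, z 295 in the stand's frame (18 before, 70 above the hinge); its 30 wide part reaches down to z 240. Pushing its front (-x side) towards +x lifts the pawl: about 17 mm of level push with the fingertip at z 265 gives 0.45 rad.
- pawl_nose (a point): Point on the upper side of the pawl's arm near its free end (arm 16 wide, 12 thick). Pawl down: x 17, y 0, z 206 in the stand's frame, 88 before and 19 below the hinge. Pressing down here lowers the pawl; the arm's upper side is free for 60 mm in front of the tab.
- wheel_center (a point): Centre of the ratchet wheel (dark steel, 12 saw teeth, radius 76 over the teeth, 58 in the notches, 16 thick) on its axle, at x 0, y 0, z 125 in the stand's frame.
- bar_end (a point): End of the most upright of the four hand bars (plain round steel, 13 in diameter, a star at 90 degree steps in the plane y -120 of the stand's frame); 95 from the axle. At the start this bar leans 15 degrees from upright towards the stand's -x; one notch back, 15 degrees towards +x (its end moves 49 mm).
- bolt: Steel bolt standing on its head (head 28 across, 10 high; shank 16, 45 high), loose on the stand's base plate in front of the wheel. Origin: underside of the head. Leave it.
- pipe_stub: Loose pipe stub standing on end, outer diameter 60, 75 high. Origin: centre of its foot. Leave it.
- magnet_block: Loose painted welding-magnet block 60 x 30 x 45 high. Origin: centre of its underside. Leave it.
- wrench: Loose wrench 200 long, 8 high, along its x. Origin: centre of its underside. Leave it.
- hammer: Loose hammer 260 long, along its x. Origin: centre of its underside. Leave it.
- blank_flange: Loose flat steel ring, outer diameter 110, 18 high. Origin: centre of its underside. Leave it.
- bottle: Loose drink bottle, diameter 66, 210 high. Origin: centre of its foot. Leave it.
- brush: Loose brush 200 long, along its x. Origin: centre of its underside. Leave it.

How it is judged:
By the outcome, as a careful person would: the job done as asked, in the order asked, and still so for the second after the job is handed in, with the robot touching nothing.
It also fails if it takes over 61 s, if anything falls off the work surface, if the arm or the gripper's body presses on something with over 40 N, if the wrist force passes 120 N, or if a joint passes its speed limit or range.

ROBOT

A 6-joint arm with a two-finger parallel gripper is mounted at the origin on the work surface. World frame = base frame: x ahead of the robot, y to its left, z up, the work surface at z = 0. Lengths are in m, angles in rad, forces in N, time in s.
With the tool pointing down it reaches from about 0.325 to 0.775 m from the base axis. Payload 5.5 kg.
Tool frame: the origin (TCP) lies at the very end of the fingers, on their centre line; the grasp point (between the pads) lies 19 mm behind it; y points along the fingers, x is the direction in which the jaws open and shut, and the axes are right-handed (so a half turn about y gives the same grasp; the last joint's range is limited). The gripper opens to 88 mm and grips with 3 to 60 N. Pads are 20 mm wide; open, the fingers measure 115 mm over their backs; the gripper's body (75 mm by 178 mm) begins 61 mm behind the grasp point.
Start: joints at [1.076, 0.091, 1.231, -0, 1.82, -0.057], TCP at [0.254, 0.543, 0.223] pointing down, gripper open.
Joint ranges: [-2.87, 2.87], [-0.86, 2.18], [0.17, 2.46], [-1.51, 4.65], [0.06, 2.69], [-2.65, 2.65]. Speed limits (rad/s): [2.57, 2.57, 3.01, 3.14, 3.14, 3.14].

INTERFACE

Orientations are given as [roll, pitch, yaw] about the fixed x, y, z axes, in that order (R = Rz(yaw) Ry(pitch) Rx(roll)).
In Python, from rig import r gives the robot as it stands.
- The arm moves only by the tool play_rows, never from a script. Its argument "increments" is a list of rows, each a list of 5 numbers: the shift along the tool's x, y, z in mm, then the turn about the tool's y in rad, then the finger opening in mm, from 0 to 87.8. In form: [[dx, dy, dz, yaw, gripper], ...]. A call has 1 to 10 rows; each row shifts and turns the pose as measured when the row begins, along the tool's axes as they then stand; what a row does not reach is not made up. A row lasts 1/12 s, in which the tool goes at most 41.7 mm and 7.16 degrees, less where a joint would pass 70% of its speed; a pose out of reach is approached as far as the arm can. A call with a gripper value outside its range is refused whole. The fingers move at their own pace and stop on an object; "squeeze" is the grip in N (left out, the last holds). Time passes only in rows, so rows that do not move let the fingers close. It gives the time, the measured TCP pose, the force and the opening at its end, in the units of the state.
- r.get_obs(): the state, without advancing time (a new reading comes with each control period).
- r.grab_frame(name): name is "side" or "top"; returns a dict with "pixels" (400x640x3 uint8, red, green, blue), "camera_matrix" (3x3 intrinsics, pixels), "eye" and "orientation" of the camera in the world. Camera axes: x right, y down, z forward; pixel columns grow to the right and rows downward; lengths in m; the calibration is good to about 2 mm. A picture is of the moment at which its call begins. There is no depth.
- r.finish_job(): hands the job in, once; it reports no verdict.
Trained networks look in a picture, given as the dict that the camera call returned (one of the last four; its "shot" number tells which), for a name from the list of things; names that differ only in an ending like _2 or _b are one class to them, and where a whole thing is asked for, a point or a joint stands for the part that bears it (a point fixed in the world has none). Each returns a list of dicts, best first, with "conf" (0 to 1); they miss things now and then, are a little off and sometimes report something else, mostly with a low value. They report only what shows in the picture. A call takes as long as a camera call.
- r.find_in(picture, thing): "location" ([x, y, z] in m, in world coordinates, good to about 4 mm: the middle of the surface that is visible of it).
- r.place_of(picture, thing): "location" ([x, y, z] in m, in world coordinates, good to about 4 mm: a listed point, or the origin of a listed thing).
The state is a dict: "time": time; "joint_pos": joint angles; "qd": joint speeds; "effort": joint torques, N m; "ee_pos": TCP position; "eef_rot": TCP orientation; "wrist_force": force on the tool from outside, world axes, zero at the start; "ft_torque": the same for the moment, N m; "grip_width": finger opening in m.
Only numpy, scipy, OpenCV 4.12 (cv2) and the standard library are available. Lean on these libraries where they do the work, as an engineer would, in place of code of your own. Each camera call takes 0.05 s, during which the arm holds its last target.

## Working session

There is one attempt and no reset: what is moved stays moved. The work goes in short steps, Python scripts to look and compute and a tool call to move; the robot and the scene stay as the last step left them, time stands still between calls to the robot, and variables do not carry over. Pictures are saved under pics/ and viewed, and the job is handed in when it is done.

Besides the shell and the picture viewer there is one more tool, called after "Emit:" by a JSON object that holds its "name" and its "arguments", one argument or row to a line. play_rows: Moves the arm, as the interface text tells. Its arguments: {"type":"object","properties":{"increments":{"type":"array","items":{"type":"array","items":{"type":"number"}}},"squeeze":{"type":"number"}},"required":["increments"]}

```bash
ls; mkdir -p pics
cat > h.py <<'E'
from rig import r
import numpy as np, cv2
E
python3 - <<'E'
from h import *
np.set_printoptions(precision=4,suppress=True)
o=r.get_obs(); print({k:np.round(v,4) for k,v in o.items()})
for n in ("side","top"):
    p=r.grab_frame(n); cv2.imwrite(f"pics/{n}0.png",p["pixels"][:,:,::-1])
    print(n,p["camera_matrix"],p["eye"],p["orientation"])
    for t in ["index_stand","wheel_center","bar_end","tab_top","pawl_nose","bolt","pipe_stub","magnet_block","bottle"]:
        print(t,[(np.round(d["location"],4),round(d["conf"],2)) for d in r.place_of(p,t)][:2])
E
```

```text
pics
{'time': np.float64(0.0), 'joint_pos': array([ 1.0763,  0.0918,  1.2318, -0.    ,  1.8198, -0.0567]), 'qd': array([ 0.0003, -0.0004,  0.0008, -0.001 , -0.0001, -0.0001]), 'effort': array([ -0.0023, -44.6456, -40.6438,   0.0696,   0.0293,  -0.0001]), 'ee_pos': array([0.2542, 0.5432, 0.2215]), 'eef_rot': array([-1.5707,  0.0019,  1.133 ]), 'wrist_force': array([-0.3927,  0.1322,  0.1195]), 'ft_torque': array([-0.0046, -0.0232,  0.0523]), 'grip_width': np.float64(0.0879)}
side [[361.6357   0.     326.7984]
 [  0.     361.6357 192.7746]
 [  0.       0.       1.    ]] [ 0.1839 -0.7083  0.9014] [-2.2987 -0.0133 -0.479 ]
index_stand [(array([ 0.5347, -0.0107, -0.0026]), 0.66)]
wheel_center [(array([ 0.5328, -0.0068,  0.1282]), 0.59)]
bar_end [(array([ 0.4976, -0.1242,  0.2147]), 0.88)]
tab_top [(array([ 0.6215, -0.014 ,  0.2917]), 0.65)]
pawl_nose [(array([ 0.5471, -0.0119,  0.209 ]), 0.78)]
bolt [(array([ 0.4382, -0.015 ,  0.0147]), 0.51)]
pipe_stub [(array([ 0.57  , -0.2042,  0.0015]), 0.72)]
magnet_block [(array([ 0.7175, -0.0455,  0.0015]), 0.59), (array([ 0.3832, -0.01  ,  0.0004]
[... 215 characters left out ...]
nd [(array([ 0.5353, -0.0086, -0.0004]), 0.89), (array([ 0.4398, -0.014 ,  0.0122]), 0.66)]
wheel_center [(array([ 0.533 , -0.009 ,  0.1268]), 0.71)]
bar_end [(array([ 0.4964, -0.1241,  0.2127]), 0.65), (array([ 0.5352, -0.0088, -0.003 ]), 0.61)]
tab_top [(array([ 0.621 , -0.0177,  0.2949]), 0.5)]
pawl_nose [(array([ 0.5529, -0.0045,  0.2091]), 0.76), (array([ 0.4986, -0.1231,  0.2139]), 0.52)]
bolt [(array([ 0.4371, -0.0139,  0.0099]), 0.48)]
pipe_stub [(array([ 0.5725, -0.2059,  0.0009]), 0.49), (array([ 0.5357, -0.0119, -0.0021]), 0.42)]
magnet_block [(array([ 0.7177, -0.048 ,  0.0003]), 0.39)]
bottle [(array([ 0.5732, -0.4125, -0.0016]), 0.94), (array([ 0.5354, -0.0112, -0.0015]), 0.59)]
```

View pics/side0.png

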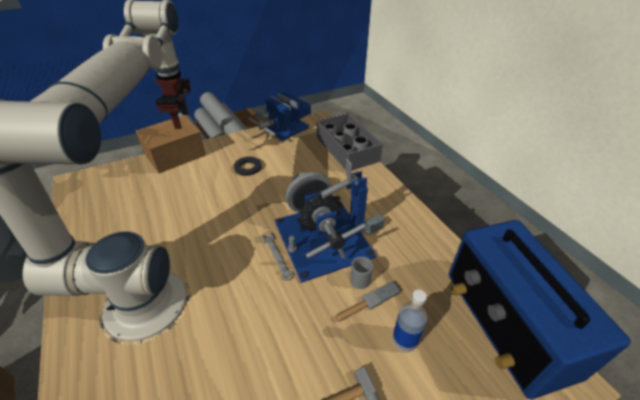

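View pics/top0.png

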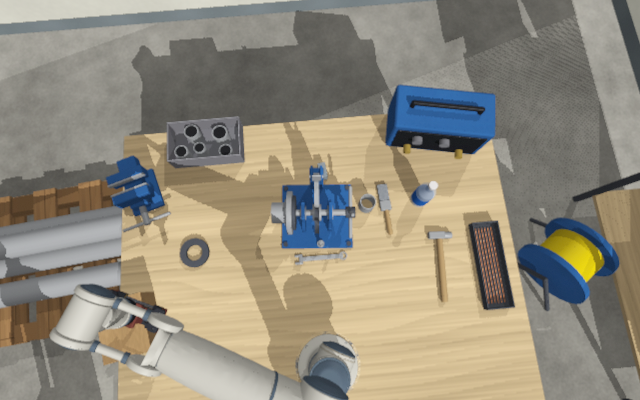

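```bash
cat >> h.py <<'E'
from scipy.spatial.transform import Rotation as Ro
from scipy.optimize import least_squares
np.set_printoptions(precision=4,suppress=True)
def proj(p,X):
    X=np.atleast_2d(X); R=Ro.from_euler('xyz',p["orientation"]).as_matrix() if np.size(p["orientation"])==3 else np.array(p["orientation"])
    c=(X-p["eye"])@R; uv=c@np.array(p["camera_matrix"]).T
    return uv[:,:2]/uv[:,2:]
def s2w(S,X):
    X=np.atleast_2d(X)/1000.; c,s=np.cos(S[2]),np.sin(S[2])
    return np.c_[S[0]+c*X[:,0]-s*X[:,1],S[1]+s*X[:,0]+c*X[:,1],X[:,2]]
E
python3 - <<'E'
from h import *
M={"index_stand":[0,0,0],"wheel_center":[0,0,125],"tab_top":[87,0,295],"pawl_nose":[17,0,206],"bar_end":[-24.6,-120,216.8]}
D={k:[] for k in M}
for i in range(4):
  for n in ("side","top"):
    p=r.grab_frame(n)
    for t in M:
        g=[d for d in r.place_of(p,t) if d["conf"]>.4]
        if g: D[t].append(g[0]["location"])
ks=[];W=[]
for t in M:
    a=np.array(D[t]);print(t,len(a),np.median(a,0) if len(a) else '',a.std(0) if len(a) else '')
    for x in a: ks.append(M[t]);W.append(x)
W=np.array(W)
f=lambda S:(s2w(S,ks)-W)[:,:2].ravel()*1000
s=least_squares(f,[.535,-.01,-.1],loss='soft_l1',x_scale=[.01,.01,.1]);print(s.x)
S=s.x
for n in ("side","top"):
    p=r.grab_frame(n); im=p["pixels"][:,:,::-1]
    uv0=proj(p,s2w(S,[0,0,100]))[0]; k=5; w=(130,100) 
    x0,y0=int(uv0[0]-w[0]/2),int(uv0[1]-w[1]/2)
    c=cv2.resize(im[y0:y0+w[1],x0:x0+w[0]],None,fx=k,fy=k,interpolation=cv2.INTER_CUBIC)
    cv2.imwrite(f"pics/{n}_crop.png",c)
    def L(P,col):
        q=((proj(p,s2w(S,P))-[x0,y0]+.5)*k).astype(np.int32); cv2.polylines(c,[q],False,col,1)
    L([[-115,-135,12],[135,-135,12],[135,135,12],[-115,135,12],[-115,-135,12]],(0,255,255))
    L([[0,-120,125],[-24.6,-120,216.8]],(0,255,0))
    L([[87,-15,295],[87,15,295]],(0,0,255)); L([[105,0,225],[17,0,206]],(255,0,255))
    t=np.linspace(0,6.29,60)
    L(np.c_[78*np.cos(t),0*t+160,125+78*np.sin(t)],(0,200,255))
    L([[0,-130,125],[0,160,125]],(255,255,0))
    cv2.imwrite(f"pics/{n}_ov.png",c); print(n,x0,y0)
E
```

```text
index_stand 8 [ 0.5348 -0.0086  0.0002] [0.0009 0.0027 0.0007]
wheel_center 8 [ 0.5337 -0.0089  0.1268] [0.0014 0.0013 0.0014]
tab_top 8 [ 0.6206 -0.0161  0.2909] [0.0018 0.001  0.0017]
pawl_nose 7 [ 0.5529 -0.0099  0.2067] [0.0125 0.1424 0.0728]
bar_end 7 [ 0.4969 -0.1258  0.2176] [0.0012 0.0025 0.0017]
[ 0.5341 -0.0085 -0.0999]
side 254 167
top 251 163
```

View pics/side_ov.png

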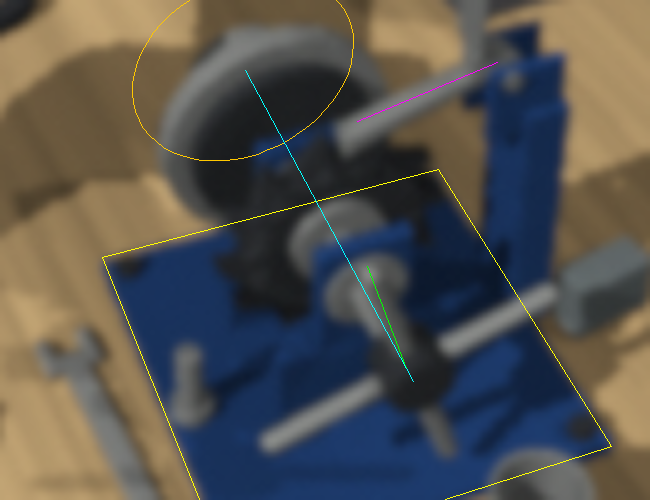

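View pics/top_ov.png

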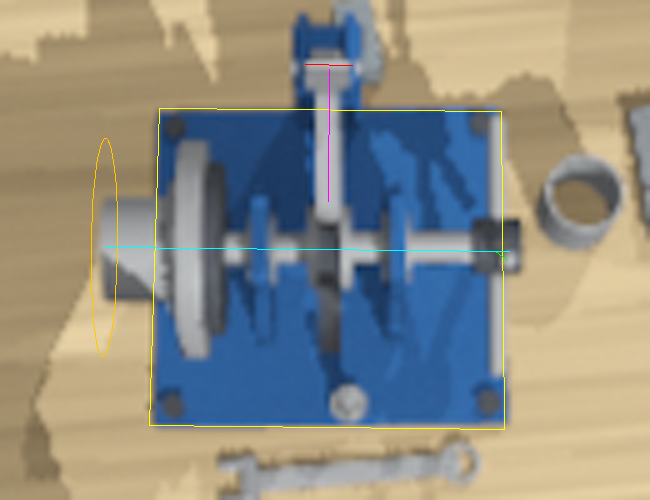

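View pics/side_crop.png

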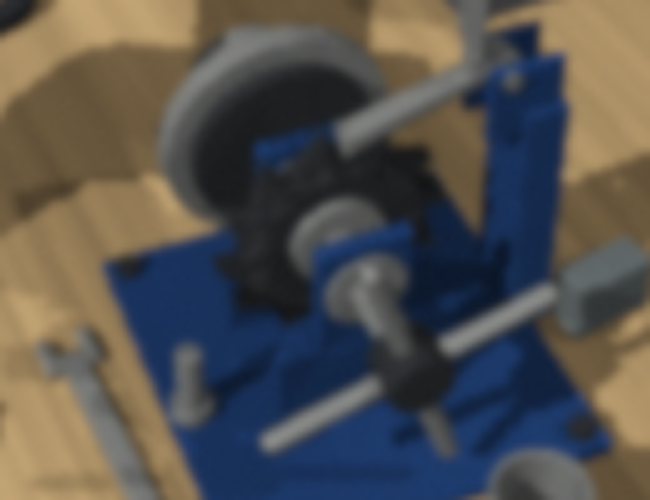

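Emit:
{"name": "play_rows", "arguments": {
  "increments": [
    [0,-33,0,-0.113,0],
    [0,-33,0,-0.113,0],
    [0,-33,0,-0.113,0],
    [0,0,0,0,0]
  ],
  "squeeze": 3
}}

```text
time: 3.83
ee_pos: [0.2534, 0.5416, 0.3196]
eef_rot: [-1.566, 0.01, 1.488]
wrist_force: [0.7, 0.3, 2.1]
grip_width: 0.0642
```

```bash
cat >> h.py <<'E'
S=np.array([0.5341,-0.0085,-0.0999])
def where():
    o=r.get_obs(); P=np.array(o["ee_pos"]);c,s=np.cos(S[2]),np.sin(S[2]);d=P[:2]-S[:2]
    q=np.array([c*d[0]+s*d[1],-s*d[0]+c*d[1],P[2]])*1000
    f=np.array(o["wrist_force"]);F=[c*f[0]+s*f[1],-s*f[0]+c*f[1],f[2]]
    R=Ro.from_euler('xyz',o["eef_rot"]).as_matrix()
    print("t",round(float(o["time"]),2),"stand pos",np.round(q,1),"F",np.round(F,2),"yawrel",round(float(o["eef_rot"][2]-S[2]),3),"rpy",np.round(o["eef_rot"],3),"w",o["grip_width"])
    return q,R
def to(x,y,z):
    q,R=where(); w=(s2w(S,[x,y,z])-s2w(S,q))[0]*1000
    print("tool delta to target",np.round(R.T@w,1))
E
python3 -c "
from h import *
to(40,0,325)"
```

```text
t 3.83 stand pos [-334.2  519.4  319.6] F [0.64 0.36 2.11] yawrel 1.588 rpy [-1.566  0.01   1.488] w 0.06423700043259421
tool delta to target [-525.7   -1.6 -365.3]
```

Emit:
{"name": "play_rows", "arguments": {
  "increments": [
    [-33,0,-23,0,0],
    [-33,0,-23,0,0],
    [-33,0,-23,0,0],
    [-33,0,-23,0,0],
    [-33,0,-23,0,0],
    [-33,0,-23,0,0],
    [-33,0,-23,0,0],
    [-33,0,-23,0,0]
  ]
}}

```text
time: 4.5
ee_pos: [0.4169, 0.2606, 0.3189]
eef_rot: [-1.567, 0.007, 1.498]
wrist_force: [0.7, 1.3, 0.3]
grip_width: 0.0115
```

```bash
python3 -c "
from h import *
to(40,0,325)"
```

```text
t 4.5 stand pos [-143.5  256.1  318.9] F [0.56 1.39 0.3 ] yawrel 1.598 rpy [-1.567  0.007  1.498] w 0.0115376080854129
tool delta to target [-260.9   -5.  -176.5]
```

Emit:
{"name": "play_rows", "arguments": {
  "increments": [
    [-33,0,-22,0.006,0],
    [-33,0,-22,0.006,0],
    [-33,-1,-22,0.006,0],
    [-33,-1,-22,0.006,0],
    [-33,-1,-22,0.006,0],
    [-33,-1,-22,0,0],
    [-33,-1,-22,0,0],
    [-15,0,-10,0,0],
    [0,0,0,0,0]
  ]
}}

```text
time: 5.25
ee_pos: [0.5629, -0.0213, 0.322]
eef_rot: [-1.568, 0.008, 1.451]
wrist_force: [0.7, 0.4, -1.1]
grip_width: 0.001
```

Run:
```python
from h import *
to(55,0,325)
for n in ("side","top"):
    p=r.grab_frame(n); u=proj(p,s2w(S,[40,0,200]))[0].astype(int)
    cv2.imwrite(f"pics/{n}_a.png",cv2.resize(p["pixels"][u[1]-60:u[1]+60,u[0]-80:u[0]+80,::-1],None,fx=4,fy=4,interpolation=cv2.INTER_CUBIC))
```

```text
t 5.25 stand pos [ 29.9  -9.9 322. ] F [ 0.69  0.48 -1.08] yawrel 1.55 rpy [-1.568  0.008  1.451] w 0.0009779679356206896
tool delta to target [ 10.4  -3.1 -24.9]
```

Emit:
{"name": "play_rows", "arguments": {
  "increments": [
    [5,15,-10,-0.01,0],
    [5,20,-5,-0.01,0],
    [0,20,0,0,0],
    [0,3,0,0,0],
    [0,0,0,0,0]
  ]
}}

```text
time: 5.77
ee_pos: [0.5765, -0.0025, 0.2662]
eef_rot: [-1.574, 0.004, 1.481]
wrist_force: [-0.9, -0.1, -0.6]
grip_width: 0.0007
```

Run:
```python
from h import *
to(70,0,265)
for n in ("side","top"):
    p=r.grab_frame(n); u=proj(p,s2w(S,[40,0,200]))[0].astype(int)
    cv2.imwrite(f"pics/{n}_a.png",cv2.resize(p["pixels"][u[1]-60:u[1]+60,u[0]-80:u[0]+80,::-1],None,fx=4,fy=4,interpolation=cv2.INTER_CUBIC))
```

```text
t 5.77 stand pos [ 41.5  10.2 266.2] F [-0.84 -0.23 -0.65] yawrel 1.581 rpy [-1.574  0.004  1.481] w 0.0006731971805324988
tool delta to target [-10.5   1.3 -28.4]
```

View pics/side_a.png

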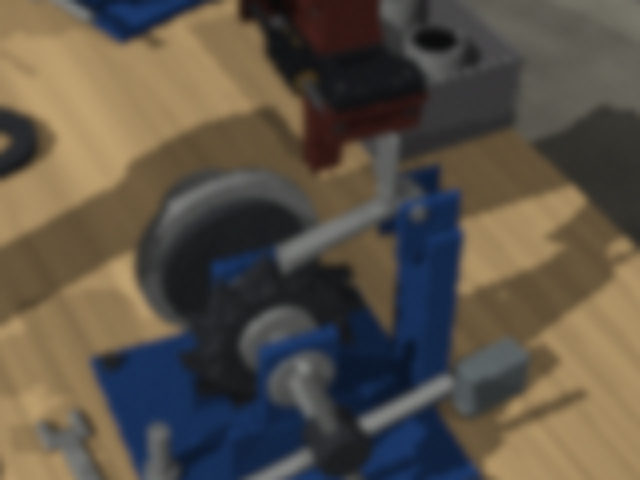

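View pics/top_a.png

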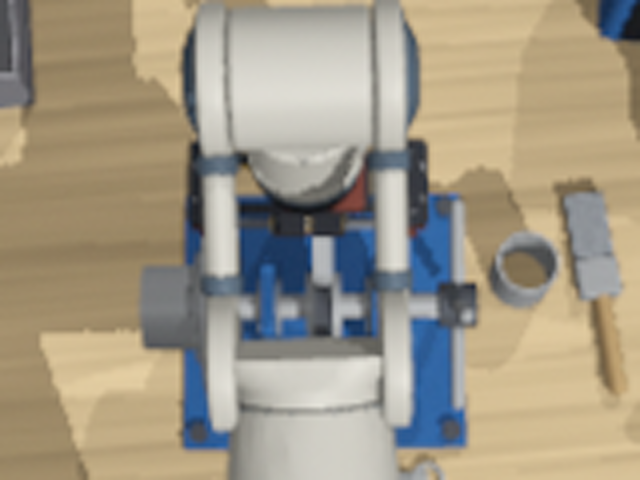

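Emit:
{"name": "play_rows", "arguments": {
  "increments": [
    [-5,0.5,-8,0.005,0],
    [-5,0.5,-8,0.005,0],
    [0,0,0,0,0],
    [0,0,0,0,0]
  ]
}}

```text
time: 6.2
ee_pos: [0.594, -0.0147, 0.2717]
eef_rot: [-1.583, 0.004, 1.47]
wrist_force: [0.0, 0.2, 0.0]
grip_width: 0.0008
```

Run:
```python
from h import *
to(92,0,265)
```

```text
t 6.2 stand pos [ 60.2  -0.2 271.7] F [-0.01  0.19  0.02] yawrel 1.57 rpy [-1.583  0.004  1.47 ] w 0.0007570008032512981
tool delta to target [  0.3   7.  -31.7]
```

Emit:
{"name": "play_rows", "arguments": {
  "increments": [
    [0,3,-5,0,0],
    [0,3,-4,0,0],
    [0,0,-3,0,0],
    [0,0,-3,0,0]
  ]
}}

```text
time: 6.53
ee_pos: [0.6095, -0.017, 0.2671]
eef_rot: [-1.582, 0.004, 1.469]
wrist_force: [-9.2, 0.6, 7.8]
grip_width: 0.0009
```

Run:
```python
from h import *
to(92,0,265)
```

```text
t 6.53 stand pos [ 75.8  -1.  267.1] F [-9.23 -0.29  7.76] yawrel 1.569 rpy [-1.582  0.004  1.469] w 0.0008802838677947014
tool delta to target [  1.    2.3 -16.1]
```

Emit:
{"name": "play_rows", "arguments": {
  "increments": [
    [0,0,-3,0,0],
    [0,0,-3,0,0],
    [0,0,-3,0,0],
    [0,0,-3,0,0]
  ]
}}

```text
time: 6.87
ee_pos: [0.6172, -0.0177, 0.2698]
eef_rot: [-1.571, 0.004, 1.469]
wrist_force: [-6.0, 0.2, 2.3]
grip_width: 0.0005
```

Run:
```python
from h import *
to(93,0,265)
```

```text
t 6.87 stand pos [ 83.6  -0.9 269.8] F [-6.03 -0.45  2.28] yawrel 1.569 rpy [-1.571  0.004  1.469] w 0.000536574689745554
tool delta to target [ 0.9  4.8 -9.4]
```

Emit:
{"name": "play_rows", "arguments": {
  "increments": [
    [0,1.5,-4,0,0],
    [0,1.5,-4,0,0],
    [0,1,-4,0,0],
    [0,1,-4,0,0]
  ]
}}

```text
time: 7.2
ee_pos: [0.63, -0.0187, 0.2708]
eef_rot: [-1.567, 0.004, 1.47]
wrist_force: [-4.9, 0.9, 2.0]
grip_width: 0.0005
```

Run:
```python
from h import *
to(94,0,267)
```

```text
t 7.2 stand pos [ 96.4  -0.6 270.8] F [-4.94  0.39  2.02] yawrel 1.57 rpy [-1.567  0.004  1.47 ] w 0.0005032541427686321
tool delta to target [0.6 3.8 2.4]
```

Emit:
{"name": "play_rows", "arguments": {
  "increments": [
    [0,0,5,0,0],
    [0,0,12,0,0],
    [0,0,15,0,0],
    [0,-10,10,0,0],
    [0,-30,0,0,0],
    [0,-30,0,0,0],
    [0,0,0,0,0]
  ]
}}

```text
time: 7.78
ee_pos: [0.5844, -0.0136, 0.3392]
eef_rot: [-1.558, 0.004, 1.47]
wrist_force: [0.5, -0.2, 0.5]
grip_width: 0.0005
```

Run:
```python
from h import *
p=r.grab_frame("side"); to(-35,-120,330)
u=proj(p,s2w(S,[40,0,200]))[0].astype(int)
cv2.imwrite("pics/side_b.png",cv2.resize(p["pixels"][u[1]-60:u[1]+60,u[0]-80:u[0]+80,::-1],None,fx=4,fy=4,interpolation=cv2.INTER_CUBIC))
for t in ("tab_top","pawl_nose"):
  for d in r.place_of(p,t)[:1]:
    w=d["location"];c,s=np.cos(S[2]),np.sin(S[2]);e=w[:2]-S[:2];print(t,np.round([1000*(c*e[0]+s*e[1]),1000*(-s*e[0]+c*e[1]),1000*w[2]]),d["conf"])
```

```text
t 7.83 stand pos [ 50.8  -0.  337. ] F [-0.77 -0.03 -0.53] yawrel 1.57 rpy [-1.556  0.004  1.47 ] w 0.000533307804271466
tool delta to target [-120.     8.8   85.6]
tab_top [124.   0. 292.] 0.57
pawl_nose [ 16.  -4. 256.] 0.79
```

View pics/side_b.png

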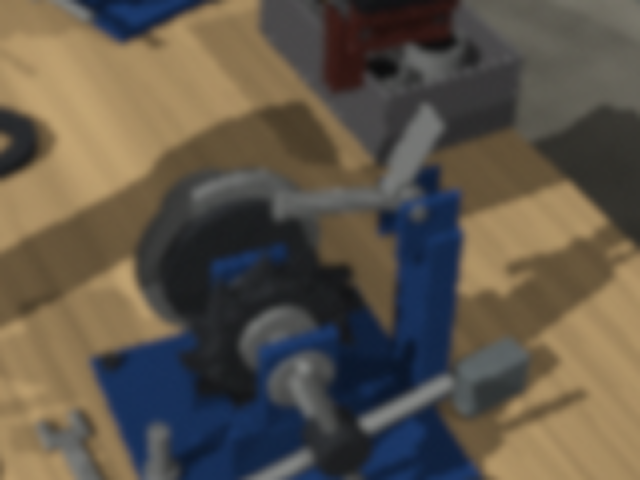

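Emit:
{"name": "play_rows", "arguments": {
  "increments": [
    [-28,0,26,0,0],
    [-28,0,26,0,0],
    [-28,0,26,0,0],
    [-28,0,22,0,0],
    [-8,0,5,0,0],
    [0,0,0,0,0],
    [0,0,0,0,0]
  ]
}}

```text
time: 8.52
ee_pos: [0.4642, -0.1248, 0.3207]
eef_rot: [-1.529, 0.001, 1.473]
wrist_force: [-0.4, -0.3, 0.5]
grip_width: 0.0002
```

Run:
```python
from h import *
to(-57,-120,195)
```

```text
t 8.52 stand pos [ -58.  -122.7  320.7] F [-0.4  -0.33  0.48] yawrel 1.573 rpy [-1.529  0.001  1.473] w 0.00024798116987125057
tool delta to target [  2.9 125.5  -6.2]
```

Emit:
{"name": "play_rows", "arguments": {
  "increments": [
    [1,35,0,0,0],
    [1,35,0,0,0],
    [0,30,0,0,0],
    [0,15,0,0,0],
    [0,5,0,0,0],
    [0,0,0,0,0]
  ]
}}

```text
time: 9.02
ee_pos: [0.4641, -0.1166, 0.1928]
eef_rot: [-1.528, -0.002, 1.479]
wrist_force: [-0.9, -0.1, 0.5]
grip_width: 0.0004
```

Run:
```python
from h import *
to(2,-120,195)
p=r.grab_frame("side")
u=proj(p,s2w(S,[-10,-60,180]))[0].astype(int)
cv2.imwrite("pics/side_c.png",cv2.resize(p["pixels"][u[1]-60:u[1]+60,u[0]-80:u[0]+80,::-1],None,fx=4,fy=4,interpolation=cv2.INTER_CUBIC))
```

```text
t 9.02 stand pos [ -58.9 -114.6  192.8] F [-0.89 -0.17  0.49] yawrel 1.579 rpy [-1.528 -0.002  1.479] w 0.00037167573045972094
tool delta to target [ -5.9  -4.9 -60.7]
```

View pics/side_c.png

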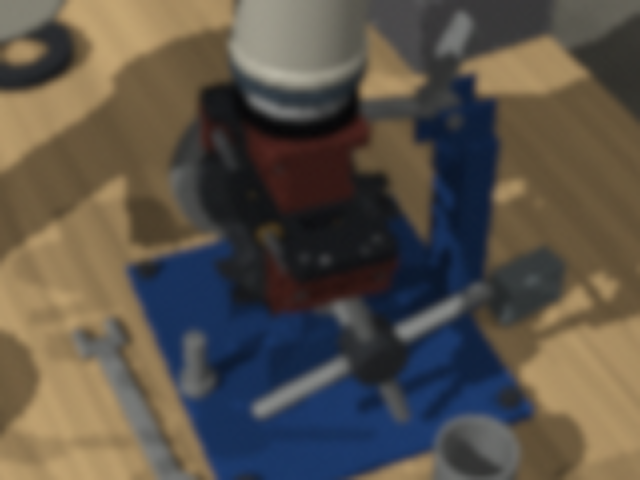

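Emit:
{"name": "play_rows", "arguments": {
  "increments": [
    [-3,-1,-6,0,0],
    [-2,0,-6,0,0],
    [0,0,-5,0,0],
    [0,0,-5,0,0],
    [0,0,-5,0,0],
    [0,0,-5,0,0]
  ]
}}

```text
time: 9.57
ee_pos: [0.5, -0.1253, 0.201]
eef_rot: [-1.534, 0.0, 1.48]
wrist_force: [-4.2, 1.0, 3.6]
grip_width: 0.0002
```

Run:
```python
from h import *
to(2,-120,195)
```

```text
t 9.57 stand pos [ -22.3 -119.6  201. ] F [-4.27  0.59  3.61] yawrel 1.58 rpy [-1.534  0.     1.48 ] w 0.00022571011668379712
tool delta to target [ -0.6   5.1 -24.5]
```

Emit:
{"name": "play_rows", "arguments": {
  "increments": [
    [0,2,-4,0,0],
    [0,2,-4,0,0],
    [0,1,-4,0,0],
    [0,1,-3,0,0],
    [0,0,-2,0,0]
  ]
}}

```text
time: 9.98
ee_pos: [0.5194, -0.1275, 0.195]
eef_rot: [-1.536, 0.001, 1.479]
wrist_force: [-3.8, 1.0, 2.8]
grip_width: 0.0005
```

Run:
```python
from h import *
to(2,-120,195)
```

```text
t 9.98 stand pos [  -2.8 -119.9  195. ] F [-3.91  0.6   2.82] yawrel 1.579 rpy [-1.536  0.001  1.479] w 0.0004658405851019872
tool delta to target [-0.2 -0.1 -4.8]
```

Emit:
{"name": "play_rows", "arguments": {
  "increments": [
    [0,0,-2.5,0,0],
    [0,0,-2,0,0],
    [0,0,-1,0,0]
  ]
}}

```text
time: 10.23
ee_pos: [0.5255, -0.128, 0.1943]
eef_rot: [-1.535, 0.001, 1.479]
wrist_force: [-3.8, 0.4, 3.1]
grip_width: 0.0008
```

Run:
```python
from h import *
to(2,-120,195)
```

```text
t 10.23 stand pos [   3.3 -119.7  194.3] F [-3.82 -0.03  3.08] yawrel 1.579 rpy [-1.535  0.001  1.479] w 0.0008360813729832222
tool delta to target [-0.2 -0.7  1.4]
```

Emit:
{"name": "play_rows", "arguments": {
  "increments": [
    [0,0,5,0,0],
    [0,0,12,0,0],
    [0,-10,15,0,0],
    [0,-35,10,0,0],
    [0,-35,0,0,0],
    [0,-35,0,0,0],
    [0,-20,0,0,0],
    [0,0,15,0,0],
    [0,0,30,0,0],
    [0,0,30,0,0]
  ]
}}

```text
time: 11.07
ee_pos: [0.414, -0.1168, 0.3293]
eef_rot: [-1.532, -0.004, 1.484]
wrist_force: [-1.0, -1.5, -0.0]
grip_width: 0.0005
```

Run:
```python
from h import *
p=r.grab_frame("side"); np.save("pics/d.npy",p["pixels"])
for t in ("bar_end","pawl_nose"):
  for d in r.place_of(p,t)[:2]:
    w=d["location"];c,s=np.cos(S[2]),np.sin(S[2]);e=w[:2]-S[:2];print(t,np.round([1000*(c*e[0]+s*e[1]),1000*(-s*e[0]+c*e[1]),1000*w[2]]),d["conf"])
where()
u=proj(p,s2w(S,[0,-60,150]))[0].astype(int); k=5; o=u-[65,50]
c=cv2.resize(p["pixels"][o[1]:o[1]+100,o[0]:o[0]+130,::-1],None,fx=k,fy=k,interpolation=cv2.INTER_CUBIC)
cc=c.copy()
for a,col in ((.454,(0,0,255)),(.524,(0,255,0)),(.594,(255,255,0))):
    for j in range(4):
        th=a-np.deg2rad(15)+j*np.pi/2
        P=[[0,-120,125],[95*np.sin(th),-120,125+95*np.cos(th)]]
        q=((proj(p,s2w(S,P))-o+.5)*k).astype(np.int32); cv2.polylines(cc,[q],False,col,1)
cv2.imwrite("pics/side_d.png",c);cv2.imwrite("pics/side_dov.png",cc)
```

```text
bar_end [  22. -120.  217.] 0.78
pawl_nose [ 19.  -2. 252.] 0.91
t 11.22 stand pos [-109.2 -119.8  330.2] F [ 0.21 -0.38  0.06] yawrel 1.582 rpy [-1.535 -0.003  1.482] w 0.00012043250947380908
```

View pics/side_dov.png

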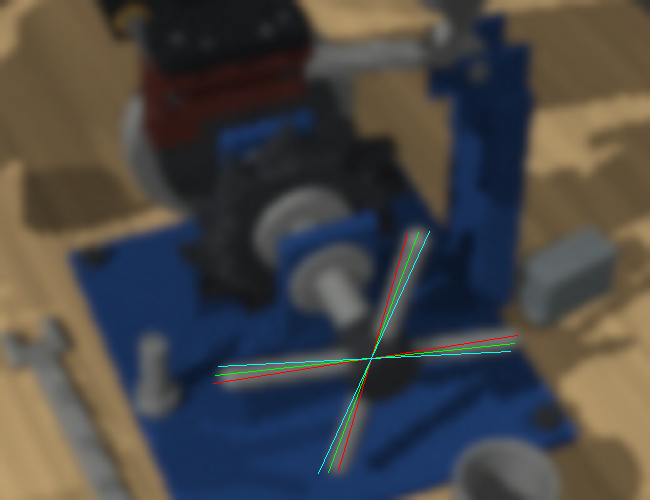

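View pics/side_d.png

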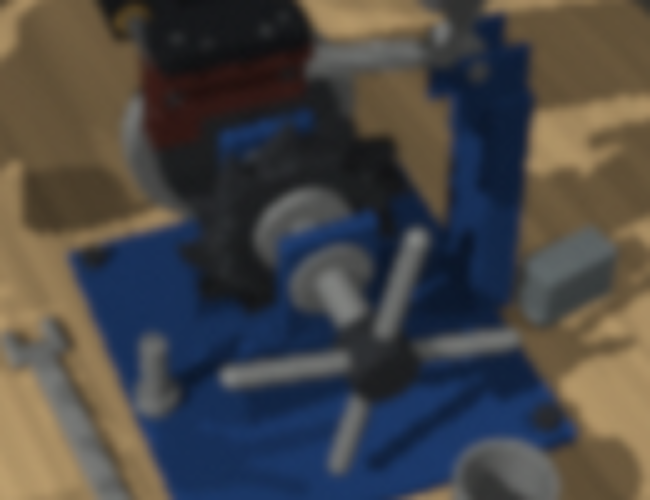

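Run:
```python
from h import *
to(20,0,310)
```

```text
t 11.22 stand pos [-109.2 -119.8  330.2] F [ 0.21 -0.38  0.06] yawrel 1.582 rpy [-1.535 -0.003  1.482] w 0.00012043250947380908
tool delta to target [ 118.2   15.8 -131.2]
```

Emit:
{"name": "play_rows", "arguments": {
  "increments": [
    [20,0,-22,0,0],
    [28,0,-28,0.005,0],
    [28,0,-28,0.005,0],
    [26,0,-28,0,0],
    [14,0,-18,0,0],
    [0,0,0,0,0],
    [0,0,0,0,0]
  ]
}}

```text
time: 11.8
ee_pos: [0.5591, -0.008, 0.3197]
eef_rot: [-1.537, -0.003, 1.469]
wrist_force: [-0.5, -0.4, -0.2]
grip_width: 0.0004
```

Run:
```python
from h import *
to(20,0,260)
```

```text
t 11.8 stand pos [ 24.8   3.  319.7] F [-0.48 -0.44 -0.2 ] yawrel 1.569 rpy [-1.537 -0.003  1.469] w 0.0003754328904464314
tool delta to target [-3.2 59.8  2.8]
```

Emit:
{"name": "play_rows", "arguments": {
  "increments": [
    [-1,22,1,0,0],
    [-1,18,1,0,0],
    [-1,10,1,0,0],
    [0,5,0,0,0],
    [0,0,0,0,0]
  ]
}}

```text
time: 12.22
ee_pos: [0.5541, -0.0123, 0.2602]
eef_rot: [-1.536, -0.002, 1.468]
wrist_force: [0.3, -0.6, -0.9]
grip_width: 0.0005
```

Run:
```python
from h import *
p=r.grab_frame("side")
to(19,0,206)
u=proj(p,s2w(S,[20,0,220]))[0].astype(int)
cv2.imwrite("pics/side_e.png",cv2.resize(p["pixels"][u[1]-60:u[1]+60,u[0]-80:u[0]+80,::-1],None,fx=4,fy=4,interpolation=cv2.INTER_CUBIC))
```

```text
t 12.27 stand pos [ 20.4  -1.8 260.8] F [ 0.47 -0.03  0.78] yawrel 1.567 rpy [-1.536 -0.002  1.468] w 0.0006086896664494665
tool delta to target [ 1.6 54.8 -0.5]
```

View pics/side_e.png

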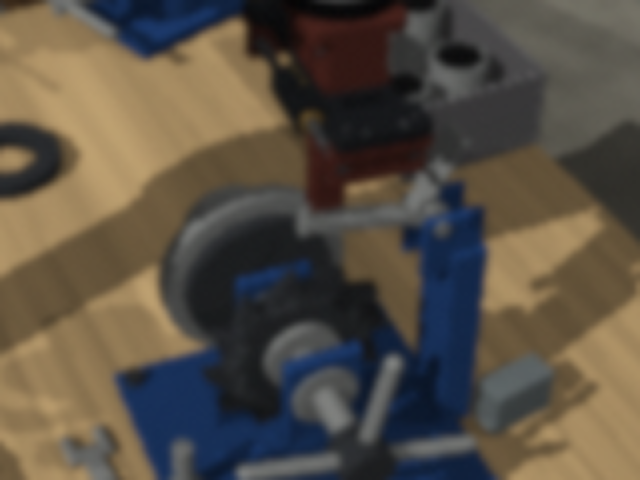

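Emit:
{"name": "play_rows", "arguments": {
  "increments": [
    [0.5,5,0,0,0],
    [0.5,5,0,0,0],
    [0,5,0,0,0],
    [0,5,0,0,0],
    [0,5,0,0,0],
    [0,5,0,0,0],
    [0,4,0,0,0]
  ]
}}

```text
time: 12.85
ee_pos: [0.5542, -0.012, 0.2296]
eef_rot: [-1.545, -0.002, 1.466]
wrist_force: [-1.0, 0.4, 1.5]
grip_width: 0.0007
```

Run:
```python
from h import *
to(19,0,206)
```

```text
t 12.85 stand pos [ 20.3  -1.5 229.6] F [-1.06  0.32  1.49] yawrel 1.566 rpy [-1.545 -0.002  1.466] w 0.0006610660643536035
tool delta to target [ 1.4 23.6  0.7]
```

Emit:
{"name": "play_rows", "arguments": {
  "increments": [
    [0,4,0,0,0],
    [0,4,0,0,0],
    [0,4,0,0,0],
    [0,3,0,0,0],
    [0,3,0,0,0]
  ]
}}

```text
time: 13.27
ee_pos: [0.5543, -0.0118, 0.2095]
eef_rot: [-1.547, -0.002, 1.467]
wrist_force: [1.0, -0.0, 1.2]
grip_width: 0.0004
```

Run:
```python
from h import *
to(19,0,206)
```

```text
t 13.27 stand pos [ 20.4  -1.3 209.5] F [1.02 0.08 1.18] yawrel 1.566 rpy [-1.547 -0.002  1.467] w 0.0003903775852519128
tool delta to target [1.3 3.5 1.3]
```

Emit:
{"name": "play_rows", "arguments": {
  "increments": [
    [0,2,0,0,0],
    [0,2,0,0,0],
    [0,2,0,0,0]
  ]
}}

```text
time: 13.52
ee_pos: [0.5546, -0.0119, 0.2087]
eef_rot: [-1.553, -0.002, 1.467]
wrist_force: [-2.8, 0.4, 8.8]
grip_width: 0.0006
```

Run:
```python
from h import *
to(19,0,206)
```

```text
t 13.52 stand pos [ 20.7  -1.3 208.7] F [-2.81  0.12  8.75] yawrel 1.566 rpy [-1.553 -0.002  1.467] w 0.0006423984125259628
tool delta to target [1.3 2.7 1.7]
```

Emit:
{"name": "play_rows", "arguments": {
  "increments": [
    [0,2.5,0,0,0],
    [0,3,0,0,0],
    [0,3,0,0,0]
  ]
}}

```text
time: 13.77
ee_pos: [0.5546, -0.0119, 0.2084]
eef_rot: [-1.562, -0.002, 1.467]
wrist_force: [-4.4, 1.0, 11.6]
grip_width: 0.0003
```

Run:
```python
from h import *
to(19,0,206)
```

```text
t 13.77 stand pos [ 20.7  -1.3 208.4] F [-4.45  0.55 11.61] yawrel 1.567 rpy [-1.562 -0.002  1.467] w 0.0003450523325994897
tool delta to target [1.3 2.4 1.7]
```

Emit:
{"name": "play_rows", "arguments": {
  "increments": [
    [0,-5,0,0,0],
    [0,-15,0,0,0],
    [0,-30,0,0,0],
    [0,-40,0,0,0],
    [0,-30,0,0,0],
    [0,0,40,0,0],
    [0,0,40,0,0],
    [0,0,40,0,0],
    [0,0,30,0,0],
    [0,0,0,0,0]
  ]
}}

```text
time: 14.6
ee_pos: [0.4066, 0.0035, 0.3292]
eef_rot: [-1.545, -0.003, 1.467]
wrist_force: [-1.0, 0.1, -0.2]
grip_width: 0.0008
```

Emit:
{"name": "play_rows", "arguments": {
  "increments": [
    [38,0,0,0,0],
    [38,0,0,0,0],
    [38,0,0,0,0],
    [38,0,0,0,0],
    [38,0,0,0,0],
    [38,0,0,0,0],
    [38,0,0,0,0],
    [38,0,0,0,0],
    [0,0,0,0,0],
    [0,0,0,0,0]
  ]
}}

```text
time: 15.43
ee_pos: [0.4423, 0.3192, 0.3245]
eef_rot: [-1.545, 0.002, 1.457]
wrist_force: [-0.0, 0.3, 0.6]
grip_width: 0.0004
```

Run:
```python
from h import *
where()
for n in ("side","top"):
    p=r.grab_frame(n)
    for t in ("tab_top","pawl_nose","bar_end","bolt","pipe_stub","magnet_block"):
      for d in r.place_of(p,t)[:1]:
        w=d["location"];c,s=np.cos(S[2]),np.sin(S[2]);e=w[:2]-S[:2];print(n,t,np.round([1000*(c*e[0]+s*e[1]),1000*(-s*e[0]+c*e[1]),1000*w[2]]),round(d["conf"],2),np.round(w,3))
    o=np.array([254,167] if n=="side" else [251,163]);k=5
    c=cv2.resize(p["pixels"][o[1]:o[1]+100,o[0]:o[0]+130,::-1],None,fx=k,fy=k,interpolation=cv2.INTER_CUBIC)
    cv2.imwrite(f"pics/{n}_f.png",c)
a=cv2.imread("pics/side_crop.png");b=cv2.imread("pics/side_f.png")
cv2.imwrite("pics/cmp.png",np.hstack([a[:250,250:],b[:250,250:]]))
```

```text
t 15.43 stand pos [-124.   316.9  324.5] F [-0.04  0.25  0.55] yawrel 1.557 rpy [-1.545  0.002  1.457] w 0.000433994084197067
side tab_top [ 91.  -1. 290.] 0.69 [ 0.625 -0.018  0.29 ]
side pawl_nose [ 13.  -2. 210.] 0.72 [ 0.547 -0.012  0.21 ]
side bar_end [  24. -121.  217.] 0.93 [ 0.545 -0.131  0.217]
side bolt [-95. -20.  14.] 0.43 [ 0.437 -0.018  0.014]
side pipe_stub [  52. -191.    2.] 0.89 [ 0.567 -0.203  0.002]
side magnet_block [184. -17.   2.] 0.77 [ 0.715 -0.043  0.002]
top tab_top [ 87.  -3. 290.] 0.49 [ 0.62 -0.02  0.29]
top pawl_nose [ 19.   3. 205.] 0.46 [ 0.553 -0.007  0.205]
top bar_end [  26. -117.  216.] 0.59 [ 0.549 -0.128  0.216]
top bolt [-94. -14.  13.] 0.58 [ 0.439 -0.013  0.013]
top pipe_stub [  55. -191.    2.] 0.67 [ 0.57  -0.204  0.002]
top magnet_block [188. -21.   1.] 0.49 [ 0.719 -0.048  0.001]
```

View pics/cmp.png

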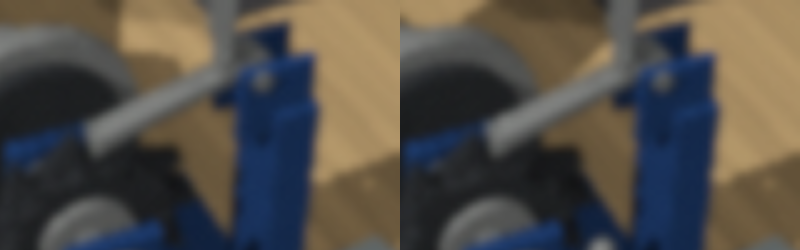

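View pics/side_f.png

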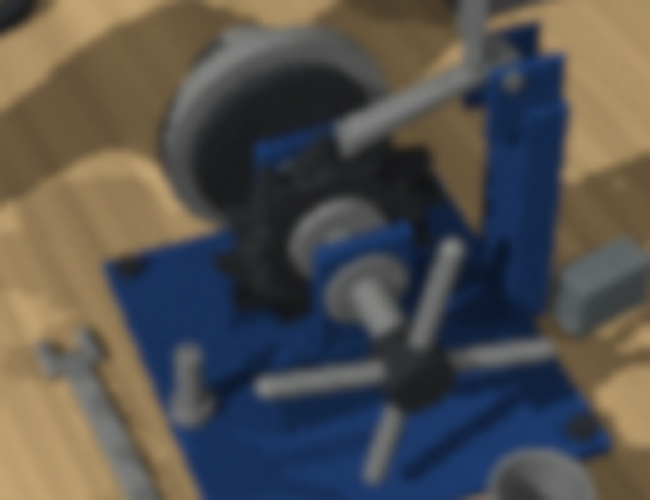

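View pics/top_f.png

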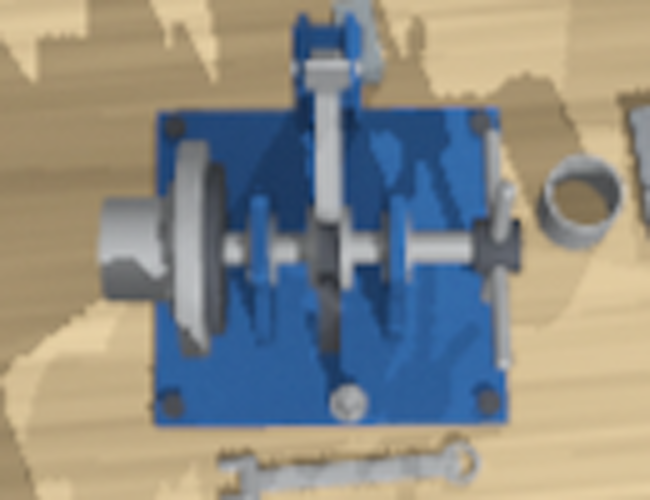

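Run:
```python
from h import *
a=cv2.imread("pics/side_crop.png",0);b=cv2.imread("pics/side_f.png",0)
for nm,(x0,x1,y0,y1) in {"nose/arm":(340,440,80,145),"tab":(455,500,5,70),"post ref":(480,560,60,200)}.items():
    T=a[y0:y1,x0:x1]; Rg=b[max(0,y0-20):y1+20,x0-20:x1+20]
    m=cv2.matchTemplate(Rg,T,cv2.TM_CCOEFF_NORMED);_,v,_,l=cv2.minMaxLoc(m);print(nm,"shift px(x5)",l[0]-20,l[1]-(y0-max(0,y0-20)),round(v,3))
r.finish_job()
```

```text
nose/arm shift px(x5) 0 0 0.998
tab shift px(x5) 2 1 0.926
post ref shift px(x5) 0 0 0.999
the job is handed in; nothing more can be done
```

I did the job in the order asked and handed it in at about 15.5 s. The fingertips stayed closed and nothing was gripped.

- **Pawl lifted:** I pushed the tab to raise the pawl by about 0.5 rad, and it stayed up. The highest contact force read at this stage was about 12 N.
- **Wheel turned back one notch:** I pushed the upright hand bar towards the post. Before pressing the pawl down, the side picture put the wheel at about 0.49 rad by the bar slopes, against a target of 0.524. The tool's stopping point had suggested about 0.54 rad. Both are within the 0.07 the pawl allows.
- **Pawl pressed down:** I pressed the nose until it stopped hard, at about 12 N vertically.

**Last checks, with the arm clear:**
- **Pawl:** in the side picture its arm matches the starting picture exactly (0 px shift, 0.998 match). The tab matched less well (0.4 px shift, 0.926), where the shadow behind it had changed.
- **Bar end:** the network now places it 24–26 mm towards the post, against a nominal 24.6 mm.
- **Loose things:** the bolt, pipe stub and magnet block were found where they were, within measuring error. The wrench shows no visible move. I did not measure the hammer, blank flange, bottle or brush, but the arm never pushed near them.

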